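# Backlight a suspect bottle at the customs table

## Robot

A 6-joint arm with a two-finger parallel gripper is mounted at the origin on the work surface. World frame = base frame: x ahead of the robot, y to its left, z up, the work surface at z = 0. Lengths are in m, angles in degrees, forces in N, time in s.
With the tool pointing down it reaches from about 0.375 to 0.75 m from the base axis. Payload 9 kg.
Tool frame: the origin (TCP) lies where the fingers leave the gripper's body, on its centre line; the fingertips stand 73 mm ahead of it and the grasp point (between the pads) lies 54 mm ahead of it (robot.tip_reach is the distance from the TCP to the fingertips, in m); z points along the fingers, y is the line along which they close (so a half turn about z gives the same grasp; the last joint's range is limited). The gripper opens to 85 mm and grips with 20 to 120 N. Pads are 22 mm wide; open, the fingers measure 114 mm over their backs; the gripper's body (76 mm by 85 mm) begins 54 mm behind the grasp point. The pads swing forward as they close: fully open they stand 13 mm farther back than shut.
Start: joints at [-82.603, 5.964, 5.575, 89.605, 0, 77.527], TCP at [0.204, -0.564, 0.304] pointing down, gripper open.
Joint ranges: [-171.21, 171.21], [-48.23, 106.86], [-62.78, 66.21], [-105.2, 120.99], [-86.42, 89.51], [-180, 180]. Speed limits (degrees/s): [127.2, 127.2, 147.25, 180, 180, 180].

## Interface

Orientations are given as [roll, pitch, yaw] about the fixed x, y, z axes, in that order (R = Rz(yaw) Ry(pitch) Rx(roll)).
In Python, from plant import robot gives the robot as it stands. Calls block until the motion is done:
- robot.move_pose(position, orientation): joint-space move of the TCP to a pose.
- robot.line_to(position, vel=0.15, rotation=None, guard=None): straight line of the TCP; rotation=None keeps the orientation; vel is the mean speed in m/s. With guard (N) it stops when the force on the tool has changed by that much, and returns True; else False.
- robot.goto_joints(angles): joint-space move.
- robot.set_gripper(opening): finger opening in m; the grip force is fixed at half the most; returns when the fingers have stopped.
- robot.pause(seconds).
- robot.ik(position, orientation): joint angles nearest the present ones, or None.
- robot.observe(): the state.
- robot.grab_frame(name): name is "side" or "top"; returns the picture (384x512x3 uint8, blue, green, red); there is no depth.
- robot.get_calibration(name): a dict with "vertical_fov" (degrees; the focal length in pixels is half the picture's height over the tangent of half this angle, whatever the lens; pixels are square), "cx", "cy" (the principal point, pixels), "k1" (the pictures are not rectified: a ray, as slopes to the right and down, at radius r is drawn at 1 + k1 r^2 times it, then the intrinsics apply), "rvec" (rotation vector, rad) and "tvec" (3), from world to camera coordinates, as OpenCV has them. Camera axes: x right, y down, z forward; pixel columns grow to the right and rows downward; lengths in m; the calibration is good to about 2 mm. A picture is of the moment at which its call begins. get_calibration takes no time and is no camera call.
A pose or a line that the arm cannot do raises robot.IKError and nothing moves.
- robot.job_done(): hands the job in; it is judged then, once.
The state is a dict: "time": time; "q": joint angles; "qvel": joint speeds; "joint_torque": joint torques, N m; "tool_pos": TCP position; "tcp_rot": TCP orientation; "ft_force": force on the tool from outside, world axes, zero at the start; "torque": the same for the moment, N m; "gripper_width": finger opening in m; "gripper_force": force on a finger pad.
Only numpy, scipy, OpenCV 4.12 (cv2) and the standard library are available. Lean on these libraries where they do the work, as an engineer would, in place of code of your own. Each camera call takes 0.05 s, during which the arm holds its last target. There are 200 camera calls.

## Task

Gently stand the squat amber bottle upright on the round light plate, wholly on its white disc, and let go. Then, with a fingertip, roll the rubber brightness wheel that sticks up through the slot of the grey lamp console until the black pointer stands level with the orange marker, pressing the wheel only lightly: its sprung spindle must never take more than about 12 N. Leave everything else on the counter where it is, and finish clear of everything.

Things in the scene. Friction and masses are not known exactly. Their poses are not given: they have to be found in the camera images.
- bottle_mid (a point): Squat amber glass bottle with a black cap, standing loose on the counter, about 0.3 kg. Body 62 mm in diameter and straight-sided from the counter up to 62 mm, then a shoulder and a 33 mm wide cap; 97 mm tall. This point lies on its axis, half-way up (48.5 mm above its underside); z points up along its axis.
- plate_top (a point): Round light plate fixed to the counter: aluminium base 124 mm in diameter and 18 mm high, on it a white disc 104 mm in diameter whose flat top is 25 mm above the counter. This point is the centre of the top of the white disc.
- console: Grey lamp console fixed to the counter, 150 mm (its x) by 190 mm (its y) by 60 mm high, with a flat top panel that has a slot, a white scale with a black pointer and an orange marker. Origin at the centre of its underside, z up; yaw varies by up to 0.3 rad. The wheel's axle is sprung: pressed, the wheel sinks 1 mm for each 3.5 N, at most 6 mm, and comes back. More than 12 N on it in all is too much.
- slot (a point): Middle of the slot in the console's top panel, at panel height, with the console's axes. The slot is 18 mm wide (x) and 56 mm long (y). Through it sticks the brightness wheel, its axle parallel to x straight below this point. How far the wheel's top stands above the panel is not known: it differs between 5 and 12 mm and has to be found by touch.
- wheel (a joint): Turn of the black rubber brightness wheel (60 mm diameter, 12 mm wide), rad, 0 to 3. It grows, and the pointer moves to +y by 20 mm per rad, as the top of the rim is rolled to the console's +y, 30 mm of rim per rad. It stays where left. Turning takes about 4 N along the rim, by friction only (coefficient 0.8 to 1.2): a fingertip pressing under 5 N slips.
- pointer_tip (a point): Top of the black pointer, an upright blade 3 mm thick that sticks up through the console's white scale and slides along the console's y as the wheel is rolled; it cannot be pushed by hand. It sits loosely, at a height (3 to 17 mm above the panel) that tells nothing of the wheel's height. It starts on the -y side of the marker, more than 15 mm from it.
- marker_mid (a point): Orange marker, 5 mm wide (console's y) and 14 mm long, on the far (+x) edge of the console's white scale, 64 mm above the counter; its place along the scale (y) varies. The pointer is set right when the pointer tip has the same console-y as this point, within 3 mm. Its axes are the console's.
- flashlight: Red plastic flashlight lying on the counter, 145 mm long, 42 mm thick at the head; loose, a bystander. Origin at the counter under its middle, x along it.
- padlock_a: Brass padlock lying flat, 70 by 44 by 16 mm; loose, a bystander. Origin at the counter under the middle of its brass block.
- padlock_b: The other brass padlock, alike; loose, a bystander. Origin as for the first.
- figurine: Blue ceramic figurine, 52 mm wide, 108 mm tall; loose, a bystander. Origin at the centre of its underside.
- stamp: Rubber stamp with a wooden knob, 50 by 34 mm, 73 mm tall; loose, a bystander. Origin at the centre of its underside.
Not all that is in view belongs to the job. What is shaped like the part that bears bottle_mid but purple is not meant.

How it is judged (in metres and radians):
On the way, in this order (a step that is already met when the one before it is completed fails the run):
1. the bottle stands upright on the white disc of the light plate, released and at rest (horizontal distance between bottle_mid and plate_top below 0.021 m and z of bottle_mid in the frame of plate_top below 0.0525 m and angle between bottle_mid's own z axis and vertical below 0.1 rad and contact force between the fingers and bottle below 0.1 N and linear speed of bottle below 0.02 m/s), for 0.2 s.
2. the pointer stands at the orange marker (y of pointer_tip in the frame of marker_mid between -0.003 and 0.003 m), for 0.2 s.
At the end, for the whole second after the job is handed in: The bottle stands upright and at rest on the light plate, wholly on the white disc (its axis within 21 mm of the disc's centre), and the pointer tip is within 3 mm of the orange marker along the scale (all of step 2 and horizontal distance between bottle_mid and plate_top below 0.021 m and z of bottle_mid in the frame of plate_top below 0.0525 m and angle between bottle_mid's own z axis and vertical below 0.1 rad and linear speed of bottle below 0.02 m/s); the robot touches nothing.
It fails at once if the wheel is pressed or pushed with more than 12 N (contact force between anything else and wheel above 12 N).
It fails at once if the bottle is set down hard (more than 40 N on the light plate) (contact force between bottle and light_plate above 40 N).
It fails at once if the bottle is let go in the air, more than 10 mm above the height of the light plate's disc (z of bottle_mid in the frame of plate_top above 0.0585 m and contact force between the fingers and bottle below 0.1 N).
It fails at once if the bottle is tipped over (angle between bottle_mid's own z axis and vertical above 0.6 rad).
It fails at once if the flashlight, a padlock, the figurine or the stamp is moved by more than 15 mm (distance of any of flashlight, padlock_a, padlock_b, figurine, stamp from where it was at the start of the episode above 0.015 m).
It also fails if it takes over 61 s, if anything falls off the work surface, if the arm or the gripper's body presses on something with over 40 N, if the wrist force passes 120 N, or if a joint passes its speed limit or range.

## Working session

There is one attempt and no reset: what is moved stays moved. The work goes in short steps, each a Python script; the robot and the scene stay as the last script left them, time stands still between calls to the robot, and variables do not carry over. Pictures are saved under pics/ and viewed, at most 10 in all, crops included, and the job is handed in when it is done.

```bash
mkdir -p pics; ls; python3 - <<'E'
from plant import robot
import cv2
for n in("side","top"):
    cv2.imwrite(f"pics/{n}0.png",cv2.resize(robot.grab_frame(n),(800,600),interpolation=cv2.INTER_CUBIC)); print(n,robot.get_calibration(n))
print(robot.observe())
E
```

```text
pics
side {'vertical_fov': 49.37739742891088, 'cx': 254.82447030282017, 'cy': 186.4752727074065, 'k1': -0.024872001129420403, 'rvec': array([ 2.42532939, -0.0790261 ,  0.04090476]), 'tvec': array([-0.53905868,  0.10869794,  1.11717778])}
top {'vertical_fov': 43.087658704500235, 'cx': 258.77015007278163, 'cy': 200.31318220721008, 'k1': -0.04422725653360489, 'rvec': array([ 2.17631998, -2.19550968,  0.09334271]), 'tvec': array([0.05174684, 0.55236498, 1.30335681])}
{'time': 0.1, 'q': array([-8.26043786e+01,  5.99540729e+00,  5.53171210e+00,  8.96054693e+01,
       -3.98298558e-04,  7.75278023e+01]), 'qvel': array([-0.03050649,  0.11584235,  0.14499649, -0.07138391, -0.02692615,
       -0.00054415]), 'joint_torque': array([ 7.63451069e-03, -5.58201635e+01,  5.04725039e+01,  1.28066094e-02,
       -1.37682118e-04, -8.71718100e-06]), 'tool_pos': array([ 0.2039003 , -0.56405967,  0.30319978]), 'tcp_rot': array([-1.79932382e+02, -1.45482622e-02,  1.98678108e+01]), 'ft_force': array([ 0.52424061, -0.69310088, -0.31149633]), 'torque': array([-0.03571758, -0.02091475, -0.01261775]), 'gripper_force': 0.0, 'gripper_width': 0.08529287481529003}
```

View pics/side0.png

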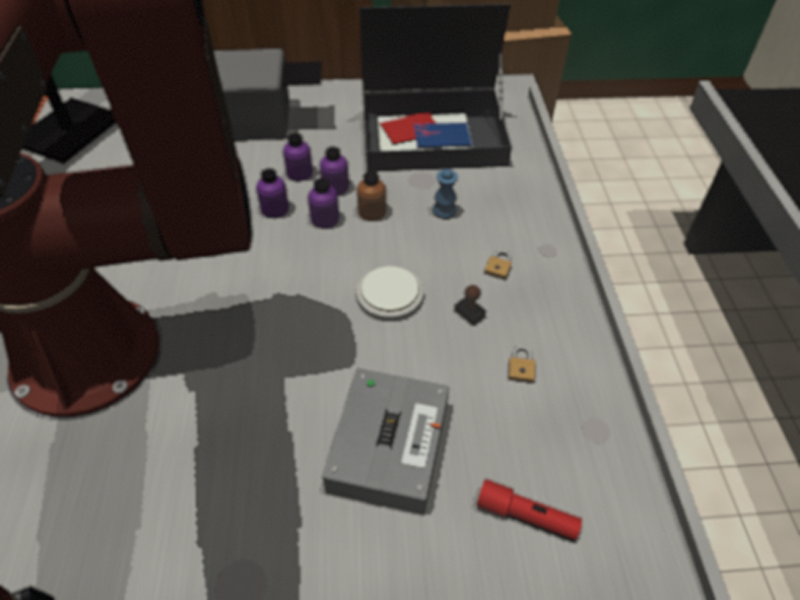

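View pics/top0.png

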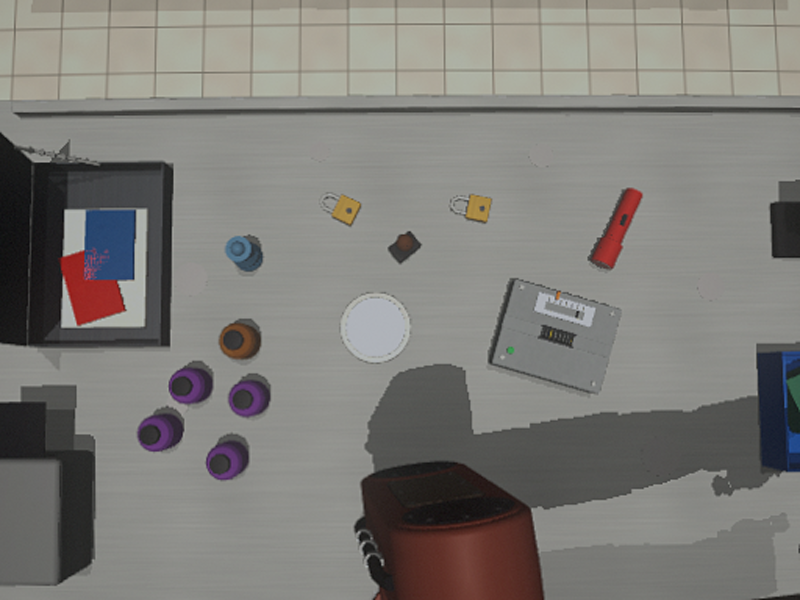

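The side view (800x600) shows the amber bottle at (371,196) with its cap at (371,178), the plate at (390,290) and the console at (388,437), with the orange marker at (435,426). In the top view the bottle is at (238,341), the plate at (375,327) and the console at (556,336), with the marker at (558,295), the pointer near (580,314) and the slot at (557,336). Next I'll zoom in to get precise pixels.

```bash
cat > h.py <<'E'
import numpy as np, cv2
from plant import robot
def cam(n):
    c=robot.get_calibration(n); R=cv2.Rodrigues(c["rvec"])[0]; t=np.array(c["tvec"])
    return R,t,192/np.tan(np.radians(c["vertical_fov"]/2)),c["cx"],c["cy"],c["k1"]
def ray(n,u,v):
    R,t,f,cx,cy,k=cam(n); d=np.array([(u-cx)/f,(v-cy)/f]); p=d.copy()
    for _ in range(20): p=d/(1+k*(p@p))
    return -R.T@t, R.T@np.array([p[0],p[1],1])
def proj(n,P):
    R,t,f,cx,cy,k=cam(n); q=R@np.asarray(P)+t; p=q[:2]/q[2]; p=p*(1+k*(p@p)); return np.array([cx,cy])+f*p
def atz(n,u,v,z):
    o,d=ray(n,u,v); return o+d*(z-o[2])/d[2]
def tri(a,b):
    o1,d1=ray("side",*a); o2,d2=ray("top",*b)
    s=np.linalg.lstsq(np.c_[d1,-d2],o2-o1,rcond=None)[0]; p,q=o1+s[0]*d1,o2+s[1]*d2
    return (p+q)/2, np.linalg.norm(p-q)
E
python3 - <<'E'
from h import *
S=robot.grab_frame("side");T=robot.grab_frame("top")
def crop(I,u,v,k):
    w,h=400//k,300//k
    c=cv2.resize(I[v:v+h,u:u+w],(w*k,h*k),interpolation=cv2.INTER_CUBIC); 
    c=cv2.convertScaleAbs(c,alpha=1.4); return cv2.copyMakeBorder(c,0,300-h*k,0,400-w*k,0)
cv2.imwrite("pics/m1.png",np.vstack([np.hstack([crop(S,205,235,4),crop(T,310,175,4)]),np.hstack([crop(S,210,100,4),crop(T,130,185,4)])]))
for n,a,b in(("cap",(371,176),(234,340)),("plate",(390,288),(375,326)),("slot",(388,428),(557,336)),("mark",(435,426),(558,295))):
    f=lambda p:((p[0]+.5)/1.5625-.5,(p[1]+.5)/1.5625-.5)
    print(n,tri(f(a),f(b)))
E
```

```text
cap (array([0.50649873, 0.32682694, 0.10081837]), np.float64(0.0026167856715069507))
plate (array([0.53109351, 0.09850404, 0.02535286]), np.float64(0.0006672140601131263))
slot (array([ 0.50944179, -0.2093986 ,  0.06521655]), np.float64(0.0013588663527299173))
mark (array([ 0.57847903, -0.21219199,  0.06824818]), np.float64(0.0011076874462827898))
```

View pics/m1.png

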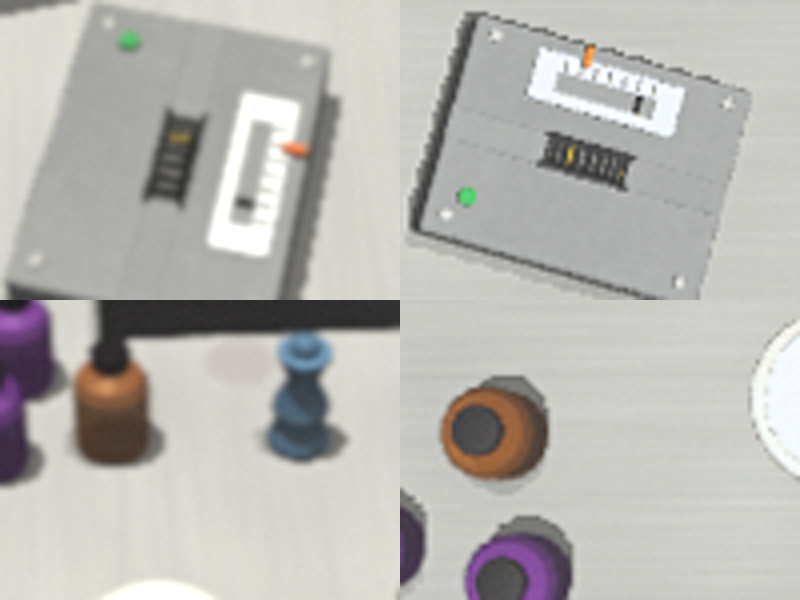

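The montage gives crop pixels (4x). In the top view the console screws are at (96,36), (328,101), (47,214) and (279,282), the slot centre is at (186,161), the marker at (189,57) and the pointer at (240,105). In the side view the marker is at (295,149) and the pointer at (243,203). The bottle cap is at (77,131) in the top view and (109,50) in the side view.

```bash
python3 - <<'E'
from h import *
def P(o,p): return (o[0]+(p[0]+.5)/4-.5, o[1]+(p[1]+.5)/4-.5)
sc,tc,sb,tb=(205,235),(310,175),(210,100),(130,185)
for n,a,b in(("cap",P(sb,(109,50)),P(tb,(77,131))),("slot",P(sc,(176,160)),P(tc,(186.5,161))),
 ("mark",P(sc,(296,149)),P(tc,(189,57))),("ptr",P(sc,(244,203)),P(tc,(240,103))),
 ("TL",P(sc,(109,22)),P(tc,(96,36))),("TR",P(sc,(35,260)),P(tc,(47,214))),("LED",P(sc,(129,41)),P(tc,(67,197))),("TRs",P(sc,(307,61)),P(tc,(96,36)))):
    p,e=tri(a,b); print(n,p.round(4),round(e,4))
s=[atz("top",*P(tc,p),.06) for p in((96,36),(328,101),(47,214),(279,282))]
print("screws",np.round(s,4)); c=np.mean(s,0)
y=(s[0]-s[1])+(s[2]-s[3]); x=(s[0]-s[2])+(s[1]-s[3])
print(c, "yaw from y",np.degrees(np.arctan2(-y[0],y[1])),"from x",np.degrees(np.arctan2(x[1],x[0])))
print("slot@.06",atz("top",*P(tc,(186.5,161)),.06)); print("cap@.097",atz("top",*P(tb,(77,131)),.097))
# plate by ellipse: white disc segmentation in top
T=robot.grab_frame("top"); g=T.min(2).astype(int); m=(g>T[230:240,200:215].mean()+15).astype(np.uint8)
n,l,st,ce=cv2.connectedComponentsWithStats(m); i=l[209,240]; print(st[i],ce[i],atz("top",*ce[i],.025))
for z,yaw in((.104,0),(.104,180)):
  for p in((.505,.327),(.531,.0985),(.51,-.209)): print(yaw,p,robot.ik([*p,z],[180,0,yaw]))
E
```

```text
cap [0.506  0.3286 0.1008] 0.0014
slot [ 0.51   -0.2099  0.0619] 0.0023
mark [ 0.5785 -0.2117  0.0699] 0.0028
ptr [ 0.5468 -0.2443  0.0712] 0.0009
TL [ 0.5304 -0.1476  0.1305] 0.1092
TR [ 0.4472 -0.1521 -0.1639] 0.0643
LED [ 0.4866 -0.1298  0.0656] 0.0017
TRs [ 0.5925 -0.151   0.0662] 0.0013
screws [[ 0.5926 -0.152   0.06  ]
 [ 0.548  -0.3059  0.06  ]
 [ 0.4748 -0.1172  0.06  ]
 [ 0.4285 -0.2698  0.06  ]]
[ 0.51098253 -0.21123469  0.06      ] yaw from y -16.51822679359166 from x -16.653635109331894
slot@.06 [ 0.50896061 -0.21036747  0.06      ]
cap@.097 [0.50548683 0.32942986 0.097     ]
[ 218  188   45   44 1474] [239.81478969 209.36567164] [0.52832146 0.09853955 0.025     ]
0 (0.505, 0.327) [  20.48411163    9.80013995  -11.23053703   68.96932303    0.
 -159.51588837]
0 (0.531, 0.0985) [ -3.37614101  -0.74601879 -22.30599189  68.4400269    0.
 176.62385899]
0 (0.51, -0.209) [-35.88382825   1.19484307 -20.36028309  68.44487384   0.
 144.11617175]
180 (0.505, 0.327) [ 20.48411163   9.80013995 -11.23053703  68.96932303   0.
  20.48411163]
180 (0.531, 0.0985) [ -3.37614101  -0.74601879 -22.30599189  68.4400269    0.
  -3.37614101]
180 (0.51, -0.209) [-35.88382825   1.19484307 -20.36028309  68.44487384   0.
 -35.88382825]
```

The estimates agree with the text: cap height 0.1008 against 0.097, panel 0.062 against 0.060, and plate at (0.529, 0.0985). The console yaw is about -16.6°, and the pointer has roughly 40 mm to go. Now I'll pick up the bottle.

```bash
python3 - <<'E'
from h import *
o=[180,0,180]; b=(.5057,.329)
robot.move_pose([*b,.25],o)
hit=robot.line_to([*b,.106],vel=.12,guard=8); print("hit",hit,robot.observe()["tool_pos"])
if not hit:
    robot.set_gripper(.05); s=robot.observe(); print(s["gripper_width"],s["gripper_force"],s["time"])
    f0=s["ft_force"]
    robot.line_to([*b,.20],vel=.12); robot.pause(.2); s=robot.observe(); print(s["gripper_width"],s["gripper_force"],s["ft_force"]-f0,s["time"])
S=robot.grab_frame("side");T=robot.grab_frame("top")
cv2.imwrite("pics/g1.png",np.hstack([cv2.resize(S[40:190,150:350],(400,300)),cv2.resize(T[110:260,80:280],(400,300))]))
E
```

```text
hit False [0.50624823 0.32921597 0.10695292]
0.05950805841070806 66.46715593000408 5.2583
0.059857321333552385 65.35594632849097 [ 0.59224407 -0.5711157  -9.30114215] 6.3917
```

View pics/g1.png

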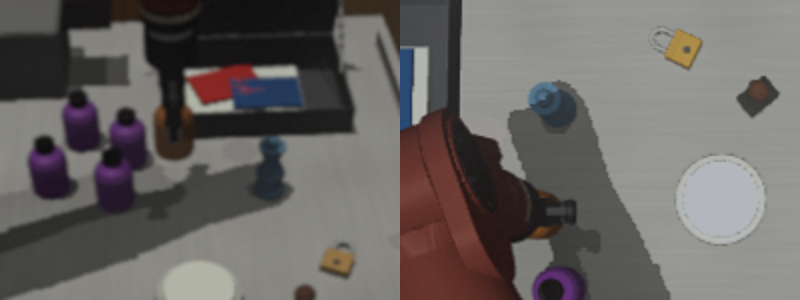

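The bottle is held upright in the gripper, in the side view at about (173,130), and nothing else has moved. Now I'll place it on the plate.

```bash
python3 - <<'E'
from h import *
p=(.529,.0985)
robot.line_to([*p,.18],vel=.18); robot.line_to([*p,.140],vel=.08); robot.pause(.3)
hit=robot.line_to([*p,.1285],vel=.015,guard=4); s=robot.observe(); print("hit",hit,s["tool_pos"],s["ft_force"])
robot.set_gripper(.085); robot.pause(.2); s=robot.observe(); print(s["gripper_width"],s["time"])
robot.line_to([*p,.25],vel=.15)
robot.move_pose([.51,-.209,.25],[180,0,180-16.6-90]) if robot.ik([.51,-.209,.25],[180,0,73.4]) is not None else print("noik")
s=robot.observe(); print(s["q"],s["time"])
S=robot.grab_frame("side");T=robot.grab_frame("top")
cv2.imwrite("pics/p1.png",np.hstack([cv2.resize(S[130:280,180:380],(400,300)),cv2.resize(T[130:280,180:380],(400,300))]))
E
```

```text
hit True [0.52894416 0.0984699  0.13227641] [-1.39445102 -0.48994572  4.65897493]
0.08495467067474327 10.0083
[-3.58311926e+01 -2.79567655e+00 -8.97973177e+00  8.38651431e+01
  1.37229904e-02  7.06375007e+01] 12.1333
```

View pics/p1.png

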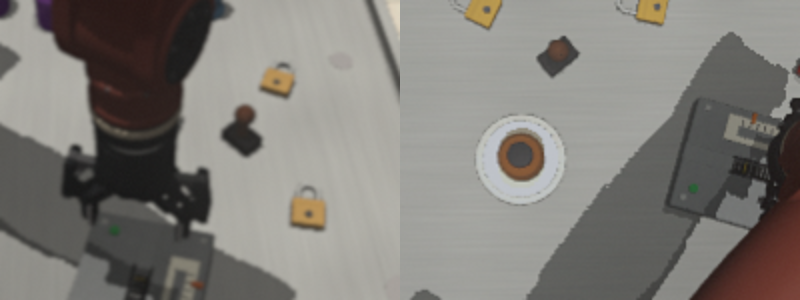

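The bottle is upright and well centred on the disc, with its cap at (520,153) and the disc centre at (521,160) in the right panel. Next I'll close the gripper and find the wheel by touch.

```bash
cat >> h.py <<'E'
YAW=np.radians(-16.6); XH=np.array([np.cos(YAW),np.sin(YAW),0]); YH=np.array([-np.sin(YAW),np.cos(YAW),0])
SL=np.array([.5097,-.2102,0.])
def at(y,z,x=0): return SL+XH*x+YH*y+np.array([0,0,z])
def force(n=4):
    F=[]
    for _ in range(n): F.append(robot.observe()["ft_force"]); robot.pause(.01)
    return np.mean(F,0)
E
python3 - <<'E'
from h import *
cap=atz("top",180+120/2,130+153/2,.122); print("bottle est",cap)
robot.set_gripper(0.0); robot.line_to(at(-.006,.165),vel=.12); robot.pause(.3)
f0=force(); s=robot.observe(); print(s["gripper_width"],f0,s["tool_pos"],at(-.006,.165))
hit=robot.line_to(at(-.006,.1375),vel=.012,guard=2.5)
s=robot.observe(); f=force(); print(hit,s["tool_pos"],f-f0, (s["tool_pos"]-SL)@YH,s["time"])
E
```

```text
bottle est [0.52981018 0.09505441 0.122     ]
4.736067894640068e-05 [ 0.00218276 -0.07930566  0.04470417] [ 0.50818692 -0.21604739  0.16543851] [ 0.50798587 -0.21594994  0.165     ]
False [ 0.50801571 -0.2159643   0.13756243] [0.09689606 0.20561541 0.73814349] -0.006005244846438209 16.6333
```

```bash
python3 - <<'E'
from h import *
f0=np.array([0,-.08,.04])
for z in np.arange(.1372,.1318,-.0005):
    robot.line_to(at(-.006,z),vel=.01); f=force(3)-f0; print(round(z,4),robot.observe()["tool_pos"][2].round(5),f.round(2))
    if f[2]>4: break
print(robot.observe()["time"])
E
```

```text
0.1372 0.13729 [0.08 0.52 0.89]
0.1367 0.13685 [-0.38  0.4   2.34]
0.1362 0.13639 [-0.12  0.31  3.66]
0.1357 0.13595 [-0.04 -0.56  5.19]
17.7667
```

The force rises about 3.3 N per mm, which matches the sprung wheel, so its top is at about z = 0.0645. Now I'll roll it under force control.

```bash
cat >> h.py <<'E'
f0=np.array([0,-.08,.04])
def stroke(y,z,y1,step=.002,F=7.0,log=True):
    """roll to y1 keeping the normal force near F; returns last z"""
    while True:
        f=force(3)-f0; n=np.linalg.norm(f)
        if log: print(f"y{y*1e3:.1f} z{z*1e3:.2f} fz{f[2]:.1f} fy{f@YH:.1f} fx{f@XH:.1f}")
        if n>10.5: print("HIGH"); robot.line_to(at(y,z+.004),vel=.02); return z
        z=max(z+np.clip((f[2]-F)/3500,-.0005,.0006),.1338)
        if y>=y1-1e-6: return z
        y=min(y+step,y1); robot.line_to(at(y,z),vel=.015)
E
python3 - <<'E'
from h import *
robot.line_to(at(-.006,.1353),vel=.01)
z=stroke(-.006,.1353,.008)
print(robot.observe()["time"])
T=robot.grab_frame("top");S=robot.grab_frame("side")
cv2.imwrite("pics/r1.png",np.hstack([cv2.resize(S[235:310,205:305],(400,300)),cv2.resize(T[175:250,310:410],(400,300))]))
E
```

```text
y-6.0 z135.30 fz6.6 fy-0.4 fx-0.3
y-4.0 z135.19 fz6.3 fy-2.4 fx-1.4
y-2.0 z134.99 fz7.6 fy-2.9 fx-1.7
y0.0 z135.15 fz6.6 fy-2.9 fx-1.3
y2.0 z135.02 fz6.5 fy-2.7 fx-1.7
y4.0 z134.88 fz6.9 fy-3.2 fx-1.6
y6.0 z134.86 fz7.4 fy-2.9 fx-1.5
y8.0 z134.96 fz6.4 fy-2.6 fx-1.0
20.2
```

View pics/r1.png

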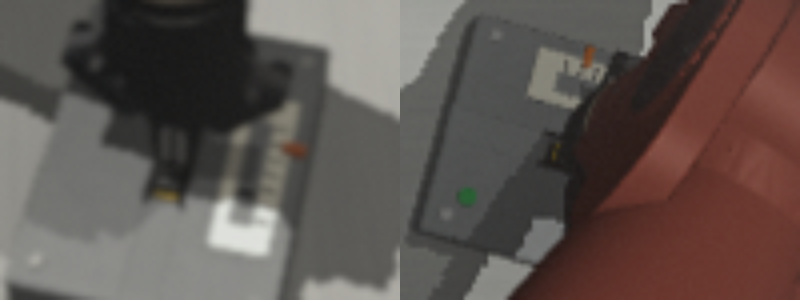

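The side view shows the pointer moved from row 203 to about 190, roughly 9.5 mm, so the wheel rolls without slip. Two more strokes, then I'll back off and measure.

```bash
python3 - <<'E'
from h import *
def back(y):
    p=robot.observe()["tool_pos"]; yy=(p-SL)@YH
    robot.line_to(at(yy,.142),vel=.04); robot.line_to(at(y,.142),vel=.06); robot.line_to(at(y,.1382),vel=.03)
    robot.line_to(at(y,.1353),vel=.015)
for k in range(2):
    back(-.009); z=stroke(-.009,.1353,.009,step=.003)
robot.line_to(at(.009,.142),vel=.04); robot.line_to(at(.009,.25),vel=.15)
robot.line_to(at(.009,.25)+np.array([-.08,.14,0]),vel=.25)
print(robot.observe()["time"])
T=robot.grab_frame("top");S=robot.grab_frame("side")
cv2.imwrite("pics/r2.png",np.hstack([cv2.resize(S[250:300,245:295],(400,400),interpolation=cv2.INTER_CUBIC),cv2.resize(T[180:230,335:385],(400,400),interpolation=cv2.INTER_CUBIC)]))
E
```

```text
y-9.0 z135.30 fz5.2 fy0.9 fx-1.1
y-6.0 z134.80 fz6.5 fy-3.0 fx-2.0
y-3.0 z134.65 fz7.2 fy-2.5 fx-1.9
y0.0 z134.72 fz7.1 fy-3.0 fx-1.6
y3.0 z134.75 fz7.0 fy-3.3 fx-2.1
y6.0 z134.76 fz7.0 fy-2.9 fx-1.9
y9.0 z134.75 fz7.0 fy-2.7 fx-2.4
y-9.0 z135.30 fz4.3 fy0.9 fx-0.9
y-6.0 z134.80 fz5.9 fy-2.6 fx-1.6
y-3.0 z134.48 fz7.1 fy-3.4 fx-1.9
y0.0 z134.50 fz7.3 fy-3.2 fx-2.5
y3.0 z134.60 fz6.9 fy-3.5 fx-2.5
y6.0 z134.58 fz7.0 fy-2.7 fx-1.9
y9.0 z134.59 fz7.1 fy-3.3 fx-1.8
29.6
```

View pics/r2.png

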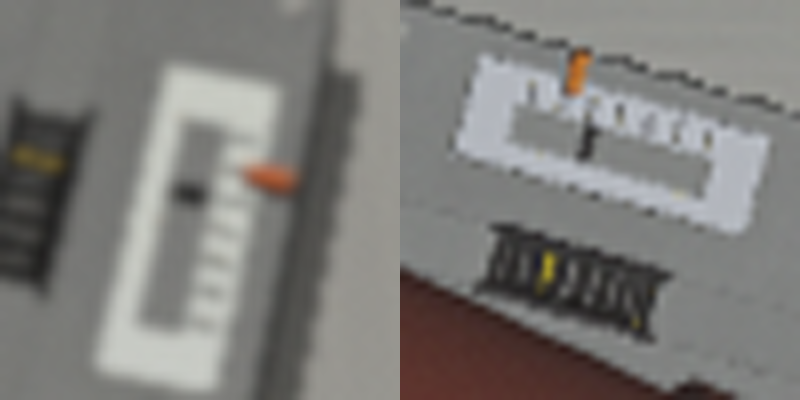

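In this 8x view the side image has the pointer tip at (189,192) and the marker at (270,178). In the top image the pointer is at (187,138) and the marker at (178,72). I'll compute the remaining console-y offset.

```bash
python3 - <<'E'
from h import *
S=lambda p:(245+(p[0]+.5)/8-.5,250+(p[1]+.5)/8-.5)
T=lambda p:(335+(p[0]+.5)/8-.5,180+(p[1]+.5)/8-.5)
pm,e=tri(S((270,178)),T((178,72))); print("marker",pm,e)
ms=atz("side",*S((270,178)),.064);mt=atz("top",*T((178,72)),.064); print(ms,mt)
for a,b in(((189,192),(187,138)),((189,190),(188,132)),((189,194),(186,145))):
    p,e=tri(S(a),T(b)); print(p.round(4),round(e,4),"dy tri",((p-pm)@YH).round(4))
    for z in(.063,.068,.073): print("  z",z,"side",((atz("side",*S(a),z)-ms)@YH).round(4),"top",((atz("top",*T(b),z)-mt)@YH).round(4))
# calibration along y: where do both put the initial pointer
P=lambda o,p:(o[0]+(p[0]+.5)/4-.5, o[1]+(p[1]+.5)/4-.5)
for z in(.063,.068,.073): print("init",z,((atz("side",*P((205,235),(244,203)),z)-ms)@YH).round(4),((atz("top",*P((310,175),(240,103)),z)-mt)@YH).round(4))
E
```

```text
marker [ 0.57857049 -0.21149894  0.06995742] 0.0013211052975203397
[ 0.57988966 -0.2081443   0.064     ] [ 0.57850259 -0.21273931  0.064     ]
[ 0.5559 -0.2141  0.0692] 0.0004 dy tri -0.0089
  z 0.063 side -0.0091 top -0.0088
  z 0.068 side -0.0119 top -0.0079
  z 0.073 side -0.0147 top -0.007
[ 0.5568 -0.2141  0.0706] 0.0023 dy tri -0.0087
  z 0.063 side -0.0085 top -0.0086
  z 0.068 side -0.0113 top -0.0077
  z 0.073 side -0.014 top -0.0068
[ 0.5549 -0.214   0.0679] 0.0019 dy tri -0.0092
  z 0.063 side -0.0098 top -0.0091
  z 0.068 side -0.0125 top -0.0082
  z 0.073 side -0.0153 top -0.0073
init 0.063 -0.0398 -0.0412
init 0.068 -0.0424 -0.0401
init 0.073 -0.045 -0.0391
```

Both cameras agree that the pointer is 8.9 mm short. Allowing about 0.7 mm of stroke loss, I'll roll 13.8 mm of rim.

```bash
python3 - <<'E'
from h import *
y0=-.0069
robot.line_to(at(y0,.25),vel=.25); robot.line_to(at(y0,.142),vel=.12); robot.line_to(at(y0,.1382),vel=.02); robot.pause(.15)
robot.line_to(at(y0,.1348),vel=.012); stroke(y0,.1348,.0069,step=.0023)
robot.line_to(at(.0069,.142),vel=.04); robot.line_to(at(.0069,.25),vel=.15)
robot.line_to(at(.0069,.25)+np.array([-.08,.14,0]),vel=.25)
print(robot.observe()["time"])
T=robot.grab_frame("top");S=robot.grab_frame("side")
cv2.imwrite("pics/r3.png",np.hstack([cv2.resize(S[250:300,245:295],(400,400),interpolation=cv2.INTER_CUBIC),cv2.resize(T[180:230,335:385],(400,400),interpolation=cv2.INTER_CUBIC)]))
E
```

```text
y-6.9 z134.80 fz6.3 fy0.3 fx-2.1
y-4.6 z134.61 fz7.0 fy-2.8 fx-2.3
y-2.3 z134.62 fz6.5 fy-2.9 fx-2.7
y0.0 z134.48 fz7.3 fy-2.5 fx-2.7
y2.3 z134.55 fz7.0 fy-3.1 fx-2.7
y4.6 z134.56 fz6.9 fy-3.0 fx-2.7
y6.9 z134.53 fz7.5 fy-3.2 fx-2.9
36.4833
```

View pics/r3.png

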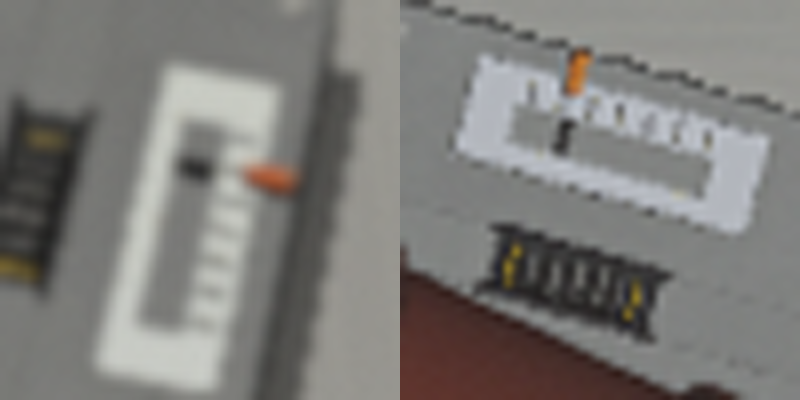

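The pointer is now at (195,167) in the side image and (164,134) in the top image.

```bash
python3 - <<'E'
from h import *
S=lambda p:(245+(p[0]+.5)/8-.5,250+(p[1]+.5)/8-.5)
T=lambda p:(335+(p[0]+.5)/8-.5,180+(p[1]+.5)/8-.5)
pm,e=tri(S((270,178)),T((178,72)))
for a,b in(((195,168),(164,134)),((195,165),(165,128)),((195,170),(163,138))):
    p,e=tri(S(a),T(b)); print(p.round(4),round(e,4),((p-pm)@YH).round(4), [((atz("top",*T(b),z)-atz("top",*T((178,72)),.064))@YH).round(4) for z in(.063,.066)],[((atz("side",*S(a),z)-atz("side",*S((270,178)),.064))@YH).round(4) for z in(.063,.066)])
# tick direction check: slot/scale edges in top image -> console x direction of scale short edge
for a,b in(((487,55),(457,150)),((768,135),(738,232))):
    d=atz("top",*T((a[0]-400,a[1])),.061)-atz("top",*T((b[0]-400,b[1])),.061); print(np.degrees(np.arctan2(d[1],d[0])))
E
```

```text
[ 0.5578 -0.2065  0.0692] 0.0006 -0.0011 [np.float64(-0.0011), np.float64(-0.0006)] [np.float64(-0.0011), np.float64(-0.0028)]
[ 0.5587 -0.2065  0.071 ] 0.0012 -0.0009 [np.float64(-0.0009), np.float64(-0.0004)] [np.float64(-0.0001), np.float64(-0.0018)]
[ 0.5572 -0.2064  0.0679] 0.0019 -0.0012 [np.float64(-0.0011), np.float64(-0.0006)] [np.float64(-0.0017), np.float64(-0.0034)]
-18.750801871094033
-18.76866607337173
```

The pointer is 1 to 2 mm short. That is inside the tolerance, but there is time for a small nudge to centre it.

```bash
python3 - <<'E'
from h import *
y0=-.0016
robot.line_to(at(y0,.25),vel=.25); robot.line_to(at(y0,.142),vel=.12); robot.line_to(at(y0,.1382),vel=.02); robot.pause(.15)
robot.line_to(at(y0,.1348),vel=.012); stroke(y0,.1348,.0016,step=.0016)
robot.line_to(at(.0016,.142),vel=.04); robot.line_to(at(.0016,.25),vel=.15)
robot.line_to(at(.0016,.25)+np.array([-.08,.14,0]),vel=.25)
print(robot.observe()["time"])
T=robot.grab_frame("top");S=robot.grab_frame("side")
cv2.imwrite("pics/r4.png",np.hstack([cv2.resize(S[250:300,245:295],(400,400),interpolation=cv2.INTER_CUBIC),cv2.resize(T[180:230,335:385],(400,400),interpolation=cv2.INTER_CUBIC)]))
E
```

```text
y-1.6 z134.80 fz6.7 fy0.8 fx-2.5
y0.0 z134.72 fz7.1 fy-2.4 fx-2.3
y1.6 z134.75 fz6.5 fy-3.5 fx-2.4
41.9583
```

View pics/r4.png

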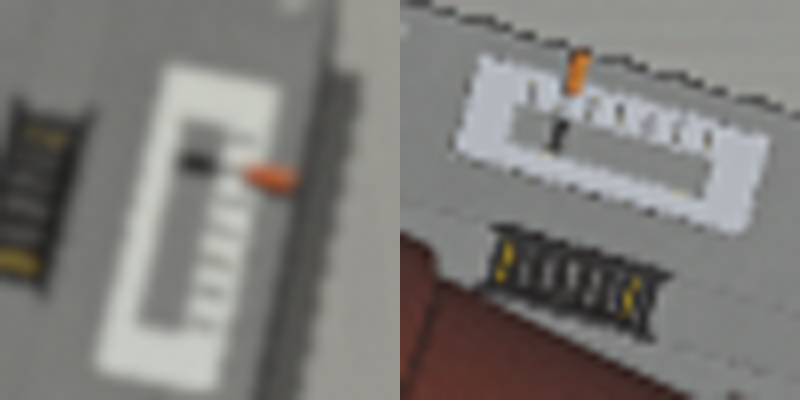

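The pointer is now at (160,131) in the top image. Following the scale's short-edge direction up to the marker's row gives x of about 178, which is where the marker is, so they line up. I'll hand it in.

```bash
python3 -c "
from h import *
print(robot.job_done())"
```

```text
the job is handed in; nothing more can be done
None
```

I handed the job in at about 42 s: the bottle stands released on the white disc (about 4 mm off centre by the camera), and the pointer is level with the orange marker to within about 1 mm by the images. I kept the wheel force near 7 N (highest reading about 8.4 N) and finished with the arm clear; the hand-in call gave no verdict.

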